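Sort the washed load and show the beaker to the inspection camera

ROBOT

A 6-joint arm with a two-finger parallel gripper is mounted at the origin on the work surface. World frame = base frame: x ahead of the robot, y to its left, z up, the work surface at z = 0. Lengths are in m, angles in rad, forces in N, time in s.
With the tool pointing down it reaches from about 0.275 to 0.75 m from the base axis. Payload 10.2 kg.
Tool frame: the origin (TCP) lies at the very end of the fingers, on their centre line; the grasp point (between the pads) lies bot.pinch_z behind it (bot.pinch_z is the distance from the TCP to the grasp point, in m); x points along the fingers, z is the direction in which the jaws open and shut, and the axes are right-handed (so a half turn about x gives the same grasp; the last joint's range is limited). The gripper opens to 85 mm and grips with 20 to 120 N. Pads are 22 mm wide; open, the fingers measure 114 mm over their backs; the gripper's body (76 mm by 85 mm) begins 54 mm behind the grasp point. The pads swing forward as they close: fully open they stand 13 mm farther back than shut.
Start: joints at [-0.223, 0.313, 1.498, -0, 1.331, -0.223], TCP at [0.525, -0, 0.231] pointing down, gripper open.
Joint ranges: [-2.94, 2.94], [-0.97, 2.17], [0.19, 2.56], [-1.23, 4.37], [0.02, 3.11], [-2.88, 2.88]. Speed limits (rad/s): [2.39, 2.39, 3.01, 3.14, 3.14, 3.14].

INTERFACE

Orientations are given as a rotation vector (axis times angle).
In Python, from plant import sensors, eyes, bot gives the robot as it stands.
- The arm moves only by the tool drive_tool, never from a script. Its argument "rows" is text: rows parted by semicolons, each of 7 numbers parted by spaces: the shift along the tool's x, y, z normalised to -1 to 1, where 1 is 0.3 m, then the turn, a rotation vector about the tool's x, y, z normalised to -1 to 1, where 1 is 90 degrees, then the gripper command: -1 is shut, 1 is fully open, values between are in proportion. A call has 1 to 20 rows; each row is the pose to reach, as a shift and turn from the pose commanded when the call began, along the tool's axes at that moment; what a row does not reach only later rows make up. A row lasts 1/8 s, in which the tool goes at most 62.5 mm and 10.7 degrees, less where a joint would pass 70% of its speed; a pose out of reach is approached as far as the arm can. A call with a number of a shift or a turn outside -1 to 1 is refused whole. A call with a gripper value outside its range is refused whole. The fingers move at their own pace and stop on an object; "force" is the grip in N (left out, the last holds). Time passes only in rows, so rows that repeat a pose let the fingers close. It gives the time, the measured TCP pose, the force and the opening at its end, in the units of the state.
- sensors.read_state(): the state, without advancing time (a new reading comes with each control period).
- eyes.capture(name): name is "scene" or "side" or "wrist"; returns the picture (400x640x3 uint8, red, green, blue); there is no depth.
- eyes.camera_model(name): a dict with "mtx" (3x3 intrinsics, pixels), "R" (3x3) and "t" (3): a world point X has camera coordinates R X + t. Camera axes: x right, y down, z forward; pixel columns grow to the right and rows downward; lengths in m; the calibration is good to about 2 mm. A picture is of the moment at which its call begins: read the wrist's pose just before it. camera_model takes no time and is no camera call; for the wrist camera it gives the pose at the moment of the call.
- bot.hand_in(): hands the job in, once; it reports no verdict.
The state is a dict: "time_s": time; "q": joint angles; "joint_velocities": joint speeds; "joint_torque": joint torques, N m; "position": TCP position; "orientation": TCP orientation; "force": force on the tool from outside, world axes, zero at the start; "ft_torque": the same for the moment, N m; "grip_width": finger opening in m.
Only numpy, scipy, OpenCV 4.12 (cv2) and the standard library are available. Lean on these libraries where they do the work, as an engineer would, in place of code of your own. Each camera call takes 0.05 s, during which the arm holds its last target. There are 200 camera calls.

TASK

Clear the washed things off the drain mat: put the serving spoon in the oblong basket and the small sauce pot in the square basket, then pick up the tall beaker, still mouth down, and present it to the inspection camera with its open mouth squarely facing the lens, centred in front of it and 10 cm away from it. Finish while holding the beaker still there in the air, and do not disturb the bowl, the mug or the bottle.

Things in the scene. Friction and masses are not known exactly. Their poses are not given: they have to be found in the camera images.
- spoon_center (a point): Steel serving spoon lying on the drain mat, 173 mm long. Point: on its axis near mid-length and balance, 7 mm above what it lies on; x runs from handle to bowl, z up. The handle is a straight bar 13 mm wide, 10 mm thick (2 to 12 mm above what it lies on), from 90 mm behind the point to 35 mm ahead; the bowl, 42 mm wide, 12 mm high, is 40 to 83 mm ahead. Grip the bar at the point.
- pot_center (a point): Small straight-sided steel sauce pot standing open end up on the drain mat, 56 mm in diameter (54 at the foot), 45 mm high, wall 3 mm. The point is on its axis, half-way up.
- beaker_center (a point): Tall straight-sided beige beaker standing upside down (mouth on the drain mat, closed end up), 110 mm high, 56 mm in diameter at the mouth and 54 mm at the closed end, wall 3 mm, 60 to 130 g. The point is on its axis, half-way up; its z axis points from the mouth to the closed end (up at the start).
- beaker_mouth (a point): Centre of the open mouth of the beaker, 55 mm below beaker_center along the beaker's axis; axes as there.
- beaker: The beaker itself: the same point and axes as beaker_mouth.
- spoon: The spoon itself: origin on its underside, 7 mm below spoon_center; same axes.
- pot: The sauce pot itself: origin at the centre of its underside, 22.5 mm below pot_center.
- mat: Black ribbed rubber drain mat, 260 x 320 x 6 mm, fixed; origin at the centre of its underside. Spoon, pot and beaker stand on it side by side, about 115 mm apart across it, in any order.
- long_basket_in (a point): Oblong open basket of perforated steel, fixed to the table, 110 mm (its x) by 240 mm (its y) outside, 45 mm high, walls 4 mm. The point is the centre of its inner floor, 5 mm above the table.
- square_basket_in (a point): Square open basket of perforated steel, fixed to the table, 120 x 120 mm outside, 45 mm high, walls 4 mm. The point is the centre of its inner floor, 5 mm above the table.
- lens (a point): Centre of the round lens face of the inspection camera: a black cylinder 60 mm in diameter on a grey stand (foot 110 x 110 mm), fixed, looking up and leaning 25 degrees from vertical roughly towards the robot's side of the table. The point is 96 mm above the table; its z axis points out of the lens along the line of sight.
- camera: The inspection camera with its stand; origin at the centre of the underside of the foot, z up; the lens leans towards its -x.
- bowl: White bowl, 110 mm in diameter, 50 mm high, a bystander that takes the fourth place beside the mat (two baskets, camera and bowl are spread over the four places in any way); origin at the centre of its underside.
- mug: White mug with a handle, 76 mm in diameter, 85 mm high, a bystander beyond the mat; origin at the centre of its underside.
- bottle: White detergent bottle, 72 mm in diameter, 160 mm high, a bystander beyond the mat; origin at the centre of its underside.

How it is judged:
On the way:
1. The spoon lies released in the oblong basket and the pot in the square basket, in either order (x of spoon_center in the frame of long_basket_in between -0.052 and 0.052 m and y of spoon_center in the frame of long_basket_in between -0.1 and 0.1 m and z of spoon_center in the frame of long_basket_in between -0.005 and 0.035 m and x of pot_center in the frame of square_basket_in between -0.055 and 0.055 m and y of pot_center in the frame of square_basket_in between -0.055 and 0.055 m and z of pot_center in the frame of square_basket_in between -0.005 and 0.04 m and contact force between each of spoon, pot and the fingers below 0.1 N), for 0.2 s.
At the end, for the whole second after the job is handed in: Spoon in the oblong and pot in the square basket, released, at rest. Beaker gripped and still: mouth centre within 20 mm of the lens axis (each way) and 75 to 125 mm in front of the lens, axis within 0.22 rad of the lens axis, mouth towards the lens, not touching the camera (all of step 1 and linear speed of each of spoon, pot, beaker below 0.03 m/s and contact force between beaker and the fingers above 1 N and x of beaker_mouth in the frame of lens between -0.02 and 0.02 m and y of beaker_mouth in the frame of lens between -0.02 and 0.02 m and z of beaker_mouth in the frame of lens between 0.075 and 0.125 m and angle between the z axis of beaker and the z axis of lens, either way round below 0.22 rad and angle between beaker's own z axis and vertical below 1 rad and contact force between beaker and camera below 0.1 N); the arm keeps its last pose, push and grip.
It fails at once if A bystander (bowl, mug or bottle) is moved by more than 30 mm (distance of any of bowl, mug, bottle from where it was at the start of the episode above 0.03 m).
It also fails if it takes over 72 s, if anything falls off the work surface, if the arm or the gripper's body presses on something with over 40 N, if the wrist force passes 120 N, or if a joint passes its speed limit or range.

## Working session

There is one attempt and no reset: what is moved stays moved. The work goes in short steps, Python scripts to look and compute and a tool call to move; the robot and the scene stay as the last step left them, time stands still between calls to the robot, and variables do not carry over. Pictures are saved under pics/ and viewed, about 8 in all and at most 12, crops included, and the job is handed in when it is done.

Besides the shell and the picture viewer there is one more tool, called by a JSON object that holds its "api" and its "payload", one argument or row to a line. drive_tool: Moves the arm, as the interface text tells. Its arguments: {"type":"object","properties":{"rows":{"type":"string"},"force":{"type":"number"}},"required":["rows"]}

```bash
mkdir -p pics; ls
python3 - <<'E'
from plant import sensors,eyes,bot
import cv2,numpy as np
for n in ("scene","side"):
    cv2.imwrite(f"pics/{n}0.png",eyes.capture(n)[:,:,::-1])
    m=eyes.camera_model(n);print(n,m["mtx"].tolist(),(-m["R"].T@m["t"]).round(3),m["R"].round(3).tolist())
s=sensors.read_state();print(s,bot.pinch_z)
E
```

```text
pics
scene [[408.75502927881547, 0.0, 318.0300522755679], [0.0, 408.75502927881547, 201.2337001914298], [0.0, 0.0, 1.0]] [ 1.218 -0.24   0.707] [[0.324, 0.946, 0.017], [0.642, -0.207, -0.739], [-0.695, 0.25, -0.674]]
side [[496.7288886918427, 0.0, 313.4857773547648], [0.0, 496.7288886918427, 202.7699026914838], [0.0, 0.0, 1.0]] [ 0.284 -0.651  0.98 ] [[0.88, -0.474, -0.012], [-0.374, -0.679, -0.632], [0.292, 0.561, -0.775]]
{'time_s': 0.1, 'q': array([-2.23421511e-01,  3.13408381e-01,  1.49832739e+00, -6.69096633e-07,
        1.33097675e+00, -2.23410304e-01]), 'joint_velocities': array([-0.00025952, -0.001283  , -0.00214949, -0.00134507, -0.00193428,
        0.00064586]), 'joint_torque': array([ 2.30574413e-03, -4.12899542e+01, -2.60142785e+01, -1.81123951e-04,
        3.02137116e-03,  1.15447833e-05]), 'position': array([5.24789089e-01, 2.42925033e-05, 2.30797653e-01]), 'orientation': array([2.03083517e-04, 1.57188850e+00, 1.85726149e-04]), 'force': array([ 0.09953783, -0.60740152, -0.20928408]), 'ft_torque': array([-0.05508953, -0.04041418, -0.01164973]), 'grip_width': 0.0851159137825912} 0.0187
```

View pics/scene0.png

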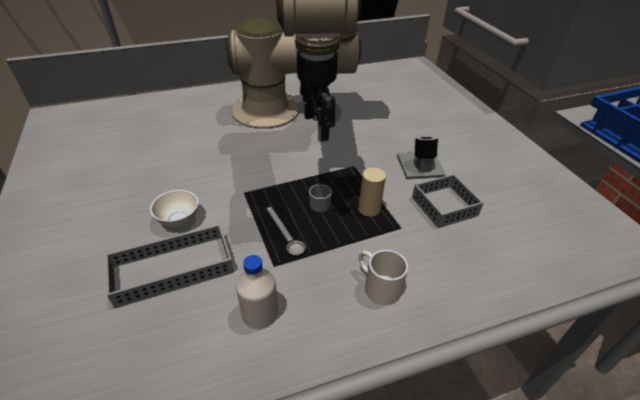

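View pics/side0.png

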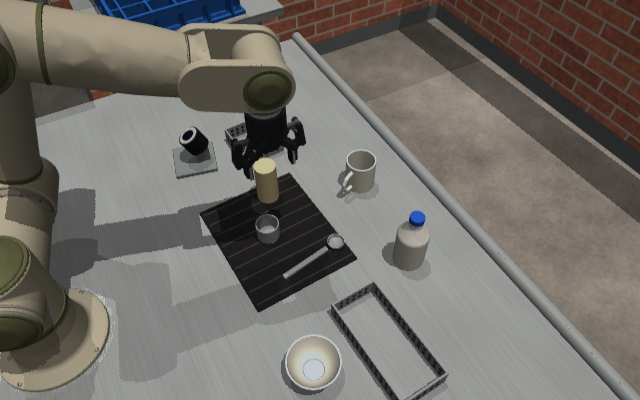

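The scene view shows the spoon (269,208)-(297,248), pot rim (320,192), beaker top (373,176), oblong basket on the left, and square basket and camera on the right. The side view shows beaker top (265,164), pot rim (267,224), lens (187,134) and spoon (286,276)-(336,242).

```bash
cat > h.py <<'E'
import numpy as np,cv2
from scipy.spatial.transform import Rotation as Ro
from plant import sensors,eyes,bot
def plane(m,px,z):
    d=m["R"].T@np.linalg.inv(m["mtx"])@[px[0],px[1],1]; c=-m["R"].T@m["t"]
    return (c+d*(z-c[2])/d[2]).round(4)
def delta(p,Rt):
    "shift/turn from present pose in drive units"
    s=sensors.read_state(); R0=Ro.from_rotvec(s["orientation"])
    return (R0.inv().apply(np.array(p)-s["position"])/.3).round(3),((R0.inv()*Rt).as_rotvec()/(np.pi/2)).round(3)
E
python3 - <<'E'
from h import *
im={n:cv2.imread(f"pics/{n}0.png") for n in("scene","side")}
cv2.imwrite("pics/c1.png",cv2.resize(im["scene"][130:310,100:500],None,fx=2,fy=2,interpolation=2))
cv2.imwrite("pics/c2.png",cv2.resize(im["side"][110:400,160:460],None,fx=2,fy=2,interpolation=2))
P=dict(scene=dict(spoonend=(269,208,.013),spoonbowl=(297,248,.016),pot=(320,191,.051),beaker=(373,175,.116),foot1=(398,155,.01),foot2=(436,152,.01),foot3=(445,175,.01),foot4=(408,178,.01),sq1=(413,187,.045),sq2=(454,177,.045),sq3=(481,205,.045)),
side=dict(spoonend=(286,276,.013),spoonbowl=(336,242,.016),pot=(267,224,.051),beaker=(265,165,.116),lens=(187,134,.096),foot1=(173,150,.01),foot2=(212,144,.01),foot3=(217,170,.01),foot4=(177,177,.01),ob1=(332,308,.045),ob2=(374,284,.045),ob3=(446,374,.045)))
for n in P:
    m=eyes.camera_model(n)
    for k,v in P[n].items(): print(n,k,plane(m,v,v[2]))
E
```

```text
scene spoonend [ 0.4886 -0.1058  0.013 ]
scene spoonbowl [ 0.6372 -0.0783  0.016 ]
scene pot [0.5078 0.0199 0.051 ]
scene beaker [0.5623 0.1296 0.116 ]
scene foot1 [0.3819 0.3041 0.01  ]
scene foot2 [0.4024 0.4181 0.01  ]
scene foot3 [0.505  0.3848 0.01  ]
scene foot4 [0.4856 0.2812 0.01  ]
scene sq1 [0.5583 0.25   0.045 ]
scene sq2 [0.5552 0.3714 0.045 ]
scene sq3 [0.6681 0.374  0.045 ]
side spoonend [ 0.4931 -0.1086  0.013 ]
side spoonbowl [ 0.6365 -0.0843  0.016 ]
side pot [0.508  0.0169 0.051 ]
side beaker [0.5626 0.1327 0.116 ]
side lens [0.438  0.3501 0.096 ]
side foot1 [0.3974 0.4047 0.01  ]
side foot2 [0.5008 0.3744 0.01  ]
side foot3 [0.4767 0.2744 0.01  ]
side foot4 [0.3747 0.302  0.01  ]
side ob1 [ 0.5359 -0.2409  0.045 ]
side ob2 [ 0.6427 -0.2349  0.045 ]
side ob3 [ 0.6569 -0.4634  0.045 ]
```

View pics/c1.png

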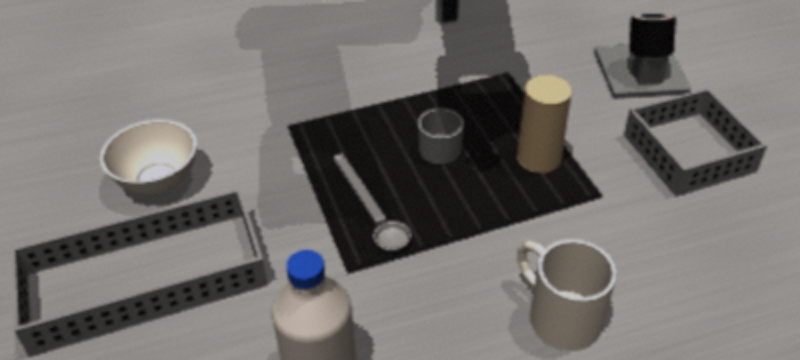

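View pics/c2.png

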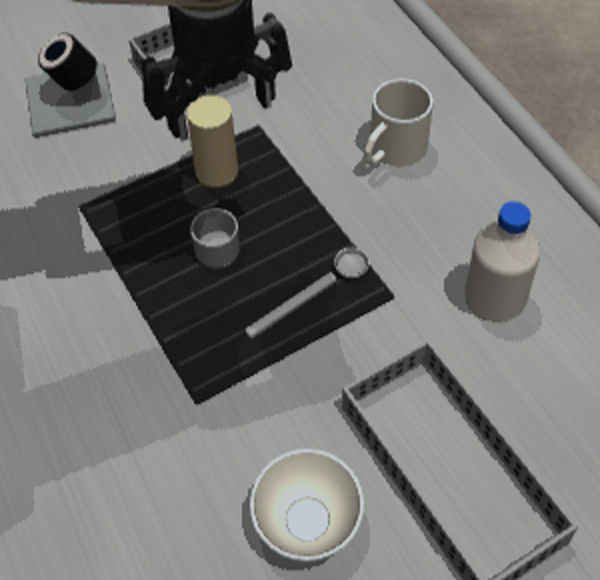

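{"api": "drive_tool", "payload": {
  "rows": "0.27 -0.305 0.182 0.888 0 0 0;0.27 -0.305 0.182 0.888 0 0 0;0.27 -0.305 0.182 0.888 0 0 0;0.27 -0.305 0.182 0.888 0 0 0;0.27 -0.305 0.182 0.888 0 0 0;0.27 -0.305 0.182 0.888 0 0 0;0.27 -0.305 0.182 0.888 0 0 0;0.27 -0.305 0.182 0.888 0 0 0;0.27 -0.305 0.182 0.888 0 0 0;0.27 -0.305 0.182 0.888 0 0 0;0.27 -0.305 0.182 0.888 0 0 0",
  "force": 50
}}

```text
time_s: 1.48
position: [0.5796, -0.0915, 0.1502]
orientation: [1.078, 1.288, -1.078]
force: [-0.1, 0.3, -0.2]
grip_width: 0.0428
```

Run:
```python
from h import *
m=eyes.camera_model("wrist")
cv2.imwrite("pics/w1.png",eyes.capture("wrist")[:,:,::-1])
s=sensors.read_state();print(s["time_s"],s["position"],s["q"].round(2))
c=-m["R"].T@m["t"];print("cam",c,m["mtx"].tolist())
for p in ([.5795,-.0915,.013],[.491,-.107,.013]):
    v=m["mtx"]@(m["R"]@p+m["t"]);print(v[:2]/v[2])
P=dict(scene=dict(lens=(426.5,138,.096),sqL=(414,191,.045),sqT=(453,177.5,.045),sqR=(481,204,.045),sqF=(439,214,.045),oL=(109,255,.045),oT=(219,230,.045),oR=(231,255,.045)),
side=dict(lens=(190,135,.096),bot=(409,262,0),mug=(358,185,0),bowl=(313,362,.05)))
for n in P:
    m=eyes.camera_model(n)
    for k,v in P[n].items(): print(n,k,plane(m,v,v[2]))
```

```text
1.525 [ 0.57958048 -0.09149661  0.15022973] [-0.36  0.52  1.41 -0.    1.21  1.04]
cam [ 0.65881111 -0.07668769  0.29244507] [[347.1530666690477, 0.0, 322.7211076106026], [0.0, 347.1530666690477, 207.42918550189285], [0.0, 0.0, 1.0]]
[323.01521811 192.40654616]
[322.70461286 286.36971877]
scene lens [0.4385 0.3464 0.096 ]
scene sqL [0.5727 0.2449 0.045 ]
scene sqT [0.5562 0.3677 0.045 ]
scene sqR [0.665  0.3761 0.045 ]
scene sqF [0.664  0.2607 0.045 ]
scene oL [ 0.559  -0.4617  0.045 ]
scene oT [ 0.5575 -0.2344  0.045 ]
scene oR [ 0.6373 -0.2217  0.045 ]
side lens [0.4435 0.3427 0.096 ]
side bot [ 0.7623 -0.2048  0.    ]
side mug [0.7832 0.0542 0.    ]
side bowl [ 0.4463 -0.3245  0.05  ]
```

View pics/w1.png

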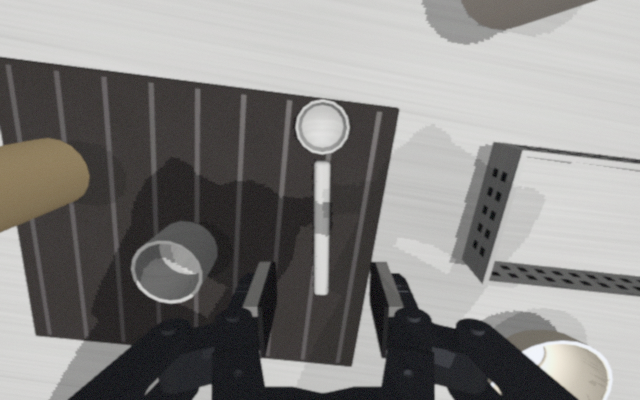

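The wrist view shows the spoon upright at column 321 (end at row 294, bowl centre (322,127)), aligned with the jaws and 2–3 mm from the prediction. I'll grip it.

{"api": "drive_tool", "payload": {
  "rows": "0.15 -0.008 0 0 0 0 0;0.3 -0.008 0 0 0 0 0;0.4 -0.008 0 0 0 0 0;0.45 -0.008 0 0 0 0 0;0.474 -0.008 0 0 0 0 0;0.474 -0.008 0 0 0 0 0;0.474 -0.008 0 0 0 0 -1;0.474 -0.008 0 0 0 0 -1;0.474 -0.008 0 0 0 0 -1;0.474 -0.008 0 0 0 0 -1;0.474 -0.008 0 0 0 0 -1;0.474 -0.008 0 0 0 0 -1;0.35 -0.008 0 0 0 0 -1;0.2 -0.008 0 0 0 0 -1;0 -0.008 0 0 0 0 -1;-0.2 -0.008 0 0 0 0 -1;-0.2 -0.008 0 0 0 0 -1",
  "force": 60
}}

```text
time_s: 3.65
position: [0.5788, -0.0924, 0.2152]
orientation: [1.08, 1.278, -1.074]
force: [-0.4, -0.2, -2.5]
grip_width: 0.011
```

{"api": "drive_tool", "payload": {
  "rows": "0 -0.03 0.2 -0.12 0 0 -1;0 -0.05 0.35 -0.24 0 0 -1;0 -0.07 0.5 -0.36 0 0 -1;0 -0.08 0.65 -0.48 0 0 -1;0 -0.088 0.8 -0.6 0 0 -1;0 -0.088 0.858 -0.72 0 0 -1;0 -0.088 0.858 -0.84 0 0 -1;0 -0.088 0.858 -0.928 0 0 -1;0 -0.088 0.858 -0.928 0 0 -1;0 -0.088 0.858 -0.928 0 0 -1;0 -0.088 0.858 -0.928 0 0 -1;0.15 -0.088 0.858 -0.928 0 0 -1;0.3 -0.088 0.858 -0.928 0 0 -1;0.3 -0.088 0.858 -0.928 0 0 -1"
}}

```text
time_s: 5.4
position: [0.595, -0.3489, 0.1169]
orientation: [-0.045, 1.576, 0.052]
force: [-0.2, 0.2, -0.6]
grip_width: 0.0109
```

Run:
```python
from h import *
cv2.imwrite("pics/w2.png",np.hstack([eyes.capture("wrist")[:,:,::-1],eyes.capture("side")[:,:,::-1]])[:, :1280][::1].copy()) if 0 else None
a=eyes.capture("wrist")[:,:,::-1];b=eyes.capture("side")[100:400,200:520,::-1]
cv2.imwrite("pics/w2.png",np.vstack([cv2.resize(a,(480,300)),cv2.resize(b,(480,300)) if 0 else cv2.copyMakeBorder(b,0,0,0,160,0)]))
m=eyes.camera_model("wrist")
v=m["mtx"]@(m["R"]@[.596,-.35,.005]+m["t"]);print(v[:2]/v[2]*.75)
```

```text
[242.4443849  150.30280492]
```

View pics/w2.png

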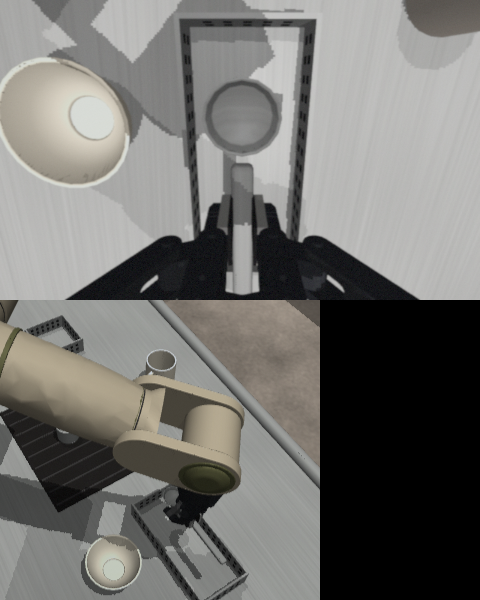

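The spoon is held level and centred over the oblong basket, whose walls sit at columns 190–300 around the spoon at 243. I'll lower and release it.

{"api": "drive_tool", "payload": {
  "rows": "0.12 0 0 0 0 0 -1;0.22 0 0 0 0 0 -1;0.3 0 0 0 0 0 -1;0.34 0 0 0 0 0 -1;0.355 0 0 0 0 0 -1;0.355 0 0 0 0 0 -0.3;0.355 0 0 0 0 0 -0.3;0.355 0 0 0 0 0 -0.3;0.3 0 0 0 0 0 -0.3;0.15 0 0 0 0 0 -0.3;0 0 0 0 0 0 -0.3;-0.2 0 0 0 0 0 0.3;-0.35 0 0 0 0 0 1;-0.35 0 0 0 0 0 1"
}}

```text
time_s: 7.25
position: [0.5972, -0.3506, 0.2312]
orientation: [-0.054, 1.563, 0.045]
force: [-0.3, 0.0, 0.2]
grip_width: 0.0819
```

{"api": "drive_tool", "payload": {
  "rows": "0 0.2 -0.05 0 0 0 1;0 0.4 -0.1 -0.1 0 0 1;0 0.6 -0.15 -0.2 0 0 1;0 0.8 -0.2 -0.3 0 0 1;0 0.95 -0.22 -0.4 0 0 1;0 0.95 -0.22 -0.47 0 0 1;0 0.95 -0.22 -0.47 0 0 1;0 0.95 -0.22 -0.47 0 0 1"
}}

```text
time_s: 8.25
position: [0.5125, -0.0701, 0.2252]
orientation: [-0.624, 1.479, 0.624]
force: [-0.3, 0.1, -0.0]
grip_width: 0.0851
```

Run:
```python
from h import *
R=Ro.from_euler('z',.8)*Ro.from_euler('y',np.pi/2)
s=sensors.read_state();print(s["position"],s["q"].round(2))
print(delta([.508,.018,.012],R))
m=eyes.camera_model("wrist")
cv2.imwrite("pics/w3.png",eyes.capture("wrist")[:,:,::-1])
for p in ([.508,.018,.051],[.5625,.131,.116]):
    v=m["mtx"]@(m["R"]@p+m["t"]);print(v[:2]/v[2])
```

```text
[ 0.51247364 -0.07005217  0.22518753] [-0.36  0.3   1.53  0.    1.31 -1.16]
(array([0.711, 0.215, 0.2  ]), array([-0.001, -0.   , -0.   ]))
[392.01484811 112.61771732]
[592.77436949  56.54609609]
```

View pics/w3.png

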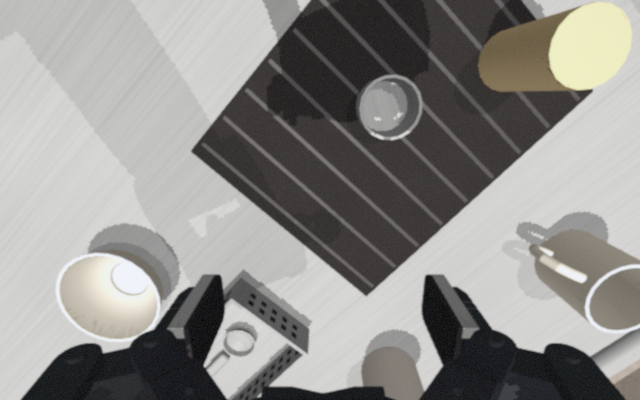

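The pot rim is at (391,107), within 4 mm of the prediction, the beaker top is at (590,47), and the spoon lies in the oblong basket. I'll grip the pot.

{"api": "drive_tool", "payload": {
  "rows": "0.15 0.22 0.2 0 0 0 1;0.3 0.22 0.2 0 0 0 1;0.45 0.22 0.2 0 0 0 1;0.55 0.22 0.2 0 0 0 1;0.65 0.22 0.2 0 0 0 1;0.7 0.22 0.2 0 0 0 1;0.7 0.22 0.2 0 0 0 1;0.7 0.22 0.2 0 0 0 -1;0.7 0.22 0.2 0 0 0 -1;0.7 0.22 0.2 0 0 0 -1;0.7 0.22 0.2 0 0 0 -1;0.7 0.22 0.2 0 0 0 -1;0.55 0.22 0.2 0 0 0 -1;0.4 0.22 0.2 0 0 0 -1;0.2 0.22 0.2 0 0 0 -1;0 0.22 0.2 0 0 0 -1;0 0.22 0.2 0 0 0 -1",
  "force": 40
}}

```text
time_s: 10.42
position: [0.5085, 0.0191, 0.2302]
orientation: [-0.63, 1.47, 0.621]
force: [0.7, 0.3, -2.3]
grip_width: 0.0554
```

Run:
```python
from h import *
R=Ro.from_euler('z',.8)*Ro.from_euler('y',np.pi/2)
print(delta([.613,.312,.12],R),delta([.613,.312,.014],R))
```

```text
(array([0.369, 0.432, 0.942]), array([0.001, 0.003, 0.005])) (array([0.722, 0.435, 0.94 ]), array([0.001, 0.003, 0.005]))
```

{"api": "drive_tool", "payload": {
  "rows": "0 0.1 0.2 0 0 0 -1;0 0.2 0.4 0 0 0 -1;0 0.3 0.6 0 0 0 -1;0 0.4 0.8 0 0 0 -1;0 0.432 0.941 0 0 0 -1;0 0.432 0.941 0 0 0 -1;0.2 0.432 0.941 0 0 0 -1;0.35 0.432 0.941 0 0 0 -1;0.35 0.432 0.941 0 0 0 -1"
}}

```text
time_s: 11.55
position: [0.6083, 0.3109, 0.1167]
orientation: [-0.626, 1.487, 0.627]
force: [0.2, -0.2, -0.2]
grip_width: 0.0554
```

Run:
```python
from h import *
s=sensors.read_state();print(s["position"],s["q"].round(2),s["grip_width"])
a=eyes.capture("wrist")[:,:,::-1];b=eyes.capture("scene")[100:300,300:620,::-1]
cv2.imwrite("pics/w4.png",np.vstack([cv2.resize(a,(480,300)),cv2.resize(b,(480,300))]))
```

```text
[0.60832599 0.31091944 0.11667737] [ 0.3   0.76  1.08 -0.    1.3  -0.5 ] 0.055413420207594946
```

View pics/w4.png

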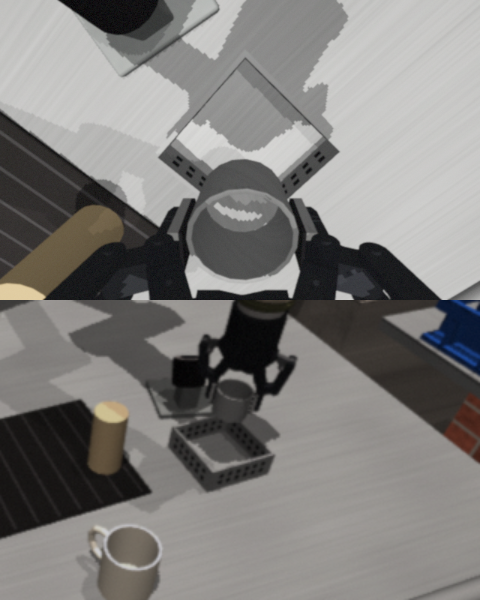

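The pot hangs over the basket, whose rim corners are at (160,155), (338,152) and (246,55) in the shrunk view. I'll cast those rays to check the centre.

Run:
```python
from h import *
m=eyes.camera_model("wrist")
for p in ((160,155),(338,152),(246,55)): print(plane(m,np.array(p)/.75,.045))
a=[plane(m,np.array(p)/.75,.045) for p in ((160,155),(338,152))];c=sum(a)/2;print(c)
R=Ro.from_euler('z',.8)*Ro.from_euler('y',np.pi/2)
print(delta([c[0],c[1],.016],R))
# lens/foot in the same view
```

```text
[0.5525 0.2658 0.045 ]
[0.6606 0.381  0.045 ]
[0.546  0.3782 0.045 ]
[0.60655 0.3234  0.045  ]
(array([0.354, 0.037, 0.017]), array([0.   , 0.001, 0.001]))
```

{"api": "drive_tool", "payload": {
  "rows": "0.12 0.02 0.012 0 0 0 -1;0.22 0.02 0.012 0 0 0 -1;0.3 0.02 0.012 0 0 0 -1;0.34 0.02 0.012 0 0 0 -1;0.34 0.02 0.012 0 0 0 -1;0.34 0.02 0.012 0 0 0 0.6;0.34 0.02 0.012 0 0 0 0.6;0.34 0.02 0.012 0 0 0 0.6;0.25 0.02 0.012 0 0 0 0.6;0.1 0.02 0.012 0 0 0 0.6;-0.1 0.02 0.012 0 0 0 1;-0.3 0.02 0.012 0 0 0 1;-0.4 0.02 0.012 0 0 0 1;-0.4 0.02 0.012 0 0 0 1"
}}

```text
time_s: 13.4
position: [0.6091, 0.3193, 0.2431]
orientation: [-0.626, 1.473, 0.625]
force: [-0.1, -0.4, -0.9]
grip_width: 0.0854
```

Run:
```python
from h import *
s=sensors.read_state();print(s["position"],s["time_s"],s["q"].round(2))
for psi in(0,.8):
  R=Ro.from_euler('z',psi)*Ro.from_euler('y',np.pi/2)
  print(delta([.5625,.131,.24],R),delta([.5625,.131,.082],R))
m=eyes.camera_model("wrist")
b=cv2.imwrite("pics/w5.png",eyes.capture("wrist")[:,:,::-1])
for p in ([.44,.345,.096],[.61,.318,.03]):
    v=m["mtx"]@(m["R"]@p+m["t"]);print(v[:2]/v[2])
```

```text
[0.6091011  0.31926677 0.24313684] 13.4 [ 0.31  0.69  0.89  0.    1.56 -0.49]
(array([ 0.009, -0.325, -0.559]), array([0.51 , 0.003, 0.   ])) (array([ 0.535, -0.324, -0.561]), array([0.51 , 0.003, 0.   ]))
(array([ 0.009, -0.325, -0.559]), array([0.001, 0.003, 0.002])) (array([ 0.535, -0.324, -0.561]), array([0.001, 0.003, 0.002]))
[188.35572085   9.43705609]
[322.58254273 175.20719385]
```

View pics/w5.png

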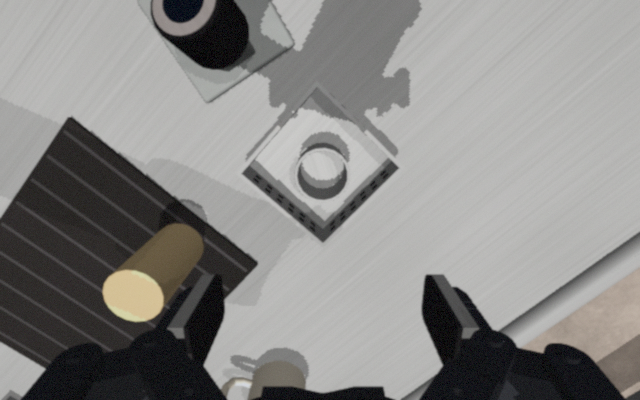

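The pot stands upright in the square basket at (322,170). The lens is at (183,6) and the beaker top at (134,296).

Run:
```python
from h import *
m=eyes.camera_model("wrist")
print("lens",plane(m,(184,6),.096),"beaker",plane(m,(134,296),.116))
a,b=plane(m,(208,102),.01),plane(m,(293,43),.01);print("foot",a,b,np.arctan2(*(b-a)[1::-1]))
m=eyes.camera_model("side")
q=[plane(m,p,.01) for p in((160+26/2,110+85/2),(160+105/2,110+66/2),(160+114/2,110+122/2),(160+34/2,110+134/2))]
print(q)
```

```text
lens [0.436  0.3443 0.096 ] beaker [0.5557 0.1356 0.116 ]
foot [0.4743 0.2837 0.01  ] [0.4965 0.3859 0.01  ] 1.3568981391672466
[array([0.3943, 0.3953, 0.01  ]), array([0.5035, 0.3775, 0.01  ]), array([0.4754, 0.2709, 0.01  ]), array([0.3747, 0.302 , 0.01  ])]
```

{"api": "drive_tool", "payload": {
  "rows": "0 -0.1 -0.18 0 0 0 1;0 -0.2 -0.36 0 0 0 1;0 -0.32 -0.5 0 0 0 1;0 -0.325 -0.56 0 0 0 1;0 -0.325 -0.56 0 0 0 1;0 -0.325 -0.56 0 0 0 1"
}}

```text
time_s: 14.2
position: [0.5616, 0.1313, 0.2395]
orientation: [-0.626, 1.479, 0.627]
force: [0.0, 0.1, 1.0]
grip_width: 0.0857
```

{"api": "drive_tool", "payload": {
  "rows": "0.15 0.007 0 0 0 0 1;0.3 0.007 0 0 0 0 1;0.4 0.007 0 0 0 0 1;0.5 0.007 0 0 0 0 1;0.575 0.007 0 0 0 0 1;0.575 0.007 0 0 0 0 1;0.575 0.007 0 0 0 0 -1;0.575 0.007 0 0 0 0 -1;0.575 0.007 0 0 0 0 -1;0.575 0.007 0 0 0 0 -1;0.575 0.007 0 0 0 0 -1;0.5 0.007 0 0 0 0 -1;0.35 0.007 0 0 0 0 -1;0.15 0.007 0 0 0 0 -1;-0.05 0.007 0 0 0 0 -1;-0.25 0.007 0 0 0 0 -1;-0.25 0.007 0 0 0 0 -1;-0.25 0.007 0 0 0 0 -1",
  "force": 50
}}

```text
time_s: 16.45
position: [0.5597, 0.132, 0.3143]
orientation: [-0.626, 1.48, 0.627]
force: [-0.5, -0.2, -1.7]
grip_width: 0.0528
```

Run:
```python
from h import *
R0=Ro.from_euler('z',.8)*Ro.from_euler('y',np.pi/2)
yaw=-.23
# lens z: tilt 25deg toward -x of the camera frame
n=Ro.from_euler('ZY',[yaw,-np.radians(25)]).apply([0,0,1]);print(n)
T=Ro.from_rotvec(np.cross([0,0,1],n)/np.linalg.norm(np.cross([0,0,1],n))*np.radians(25))
L=np.array([.4385,.3455,.096])
for d in(.161,.22): print((L+d*n).round(3),delta(L+d*n,T*R0))
```

```text
[-0.4114892   0.09634746  0.90630779]
[0.372 0.361 0.242] (array([0.242, 0.98 , 0.114]), array([ 0.001, -0.144, -0.239]))
[0.348 0.367 0.295] (array([0.064, 1.051, 0.071]), array([ 0.001, -0.144, -0.239]))
```

{"api": "drive_tool", "payload": {
  "rows": "0 0.15 0.02 0 -0.03 -0.05 -1;0 0.3 0.04 0 -0.06 -0.1 -1;0 0.45 0.06 0 -0.09 -0.15 -1;0 0.6 0.08 0 -0.12 -0.2 -1;0 0.75 0.1 0 -0.144 -0.239 -1;0 0.9 0.114 0 -0.144 -0.239 -1;0 0.98 0.114 0 -0.144 -0.239 -1;0.1 0.98 0.114 0 -0.144 -0.239 -1;0.2 0.98 0.114 0 -0.144 -0.239 -1;0.242 0.98 0.114 0 -0.144 -0.239 -1;0.242 0.98 0.114 0 -0.144 -0.239 -1;0.242 0.98 0.114 0 -0.144 -0.239 -1;0.242 0.98 0.114 0 -0.144 -0.239 -1"
}}

```text
time_s: 18.08
position: [0.373, 0.3613, 0.2436]
orientation: [-0.782, 1.112, 0.389]
force: [-0.0, -0.3, -0.6]
grip_width: 0.052
```

Run:
```python
from h import *
s=sensors.read_state();print(s["position"],s["time_s"],s["grip_width"],s["force"])
R0=Ro.from_euler('z',.8)*Ro.from_euler('y',np.pi/2)
n=Ro.from_euler('ZY',[-.23,-np.radians(25)]).apply([0,0,1])
k=np.cross([0,0,1],n);T=Ro.from_rotvec(k/np.linalg.norm(k)*np.radians(25))
L=np.array([.4385,.3455,.096]);print(delta(L+.161*n,T*R0))
M=L+.1*n
im={}
for c in("side","scene"):
    m=eyes.camera_model(c);im[c]=eyes.capture(c)[:,:,::-1].copy()
    for p in(L,M,M+.11*n):
        v=m["mtx"]@(m["R"]@p+m["t"]);print(c,(v[:2]/v[2]).round(1))
cv2.imwrite("pics/f.png",np.hstack([cv2.resize(im["side"][70:230,90:250],(400,400)),cv2.resize(im["scene"][60:200,340:480],(400,400))]))
```

```text
[0.3730134  0.36129942 0.24355725] 18.075 0.05199435855596664 [-0.04883232 -0.32149874 -0.60609229]
(array([ 0.004,  0.003, -0.004]), array([0.   , 0.002, 0.001]))
side [187.8 135. ]
side [162.7 110.9]
side [131.1  80.5]
scene [426.2 138.1]
scene [428.2  99.9]
scene [430.6  55.3]
```

View pics/f.png

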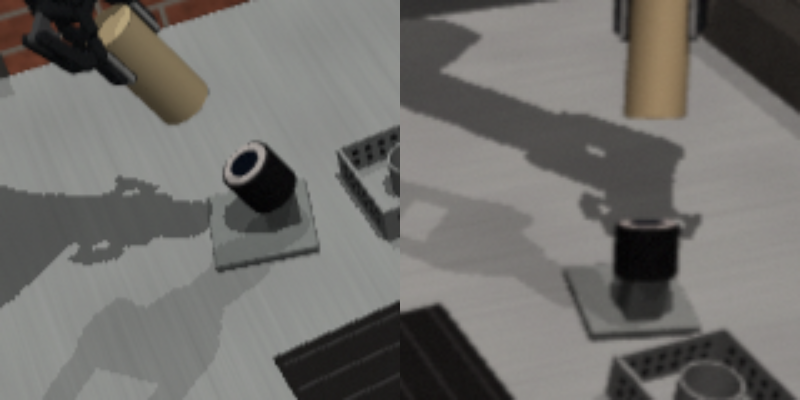

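The mouth appears at about (165,113) in the side view and (430,100) in the scene view. The predictions were (163,111) and (428,100), and the lens also matches, so I'll check it is still and hand in.

{"api": "drive_tool", "payload": {
  "rows": "0 0 0 0 0 0 -1;0 0 0 0 0 0 -1;0 0 0 0 0 0 -1;0 0 0 0 0 0 -1"
}}

```text
time_s: 18.68
position: [0.3727, 0.3611, 0.2427]
orientation: [-0.783, 1.113, 0.389]
force: [0.0, 0.3, -0.9]
grip_width: 0.0526
```

Run:
```python
from h import *
s=sensors.read_state();print(s["position"],np.abs(s["joint_velocities"]).max(),s["grip_width"],s["time_s"])
bot.hand_in()
```

```text
[0.37273931 0.36111153 0.24268577] 0.0012208227874388666 0.05255188245387403 18.675
the job is handed in; nothing more can be done
```

I put the spoon in the oblong basket and the pot upright in the square basket. I handed the job in at 18.7 s with the beaker held still in front of the lens. No verdict was reported.

- **Beaker:** In the last pictures its mouth was 2–3 pixels from the computed spot 10 cm along the lens axis. In the side view it looked about 5 mm closer than 10 cm, which is inside the 75–125 mm limit. The grip read 53 mm open and the arm was at rest, with joint speeds of about 0.001 rad/s.
- **Small disagreements:** My position measurements differed between views by 3–12 mm. The square basket's centre was the worst, so I placed the pot by an average. Estimates of the camera stand's heading ranged from −0.21 to −0.29 rad, and I used −0.23.
- **Spoon and pot:** I saw each lying in its basket after release, but did not measure their final positions.
- **Bowl, mug and bottle:** I carried everything clear of them and saw no sign they had moved, but I did not measure them at the end.

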